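# Dock the loading cradle and slide the vehicle's sensor pods into its tilted rail

### The arm

A 6-joint arm with a two-finger parallel gripper is mounted at the origin on the work surface. World frame = base frame: x ahead of the robot, y to its left, z up, the work surface at z = 0. Lengths are in m, angles in rad, forces in N, time in s.
With the tool pointing down it reaches from about 0.25 to 0.725 m from the base axis. Payload 4 kg.
Tool frame: the origin (TCP) lies on the centre line of the jaws, within the pads' length; the fingertips stand 17 mm ahead of it and the grasp point (between the pads) lies 2 mm behind it; z points along the fingers, y is the line along which they close (so a half turn about z gives the same grasp; the last joint's range is limited). The gripper opens to 85 mm and grips with 20 to 120 N. Pads are 22 mm wide; open, the fingers measure 114 mm over their backs; the gripper's body (76 mm by 85 mm) begins 54 mm behind the grasp point. The pads swing forward as they close: fully open they stand 13 mm farther back than shut.
Start: joints at [1.242, 0.241, 0.005, 1.335, 0, 1.571], TCP at [0.161, 0.473, 0.248] pointing down, gripper open.
Joint ranges: [-2.72, 2.72], [-1.05, 1.87], [-1.09, 1.28], [-1.99, 2.15], [-1.42, 1.44], [-3.14, 3.14]. Speed limits (rad/s): [2.79, 2.79, 3.14, 3.14, 3.14, 3.14].

### API

Orientations are given as a unit quaternion [x, y, z, w].
In Python, from workcell import bot, camera, get_calibration gives the robot as it stands.
- The arm moves only by the tool apply_moves, never from a script. Its argument "steps" is a list of rows, each a list of 3 entries, a list of its own where there are three numbers: the shift along the tool's x, y, z as a fraction of full scale, then the turn, a rotation vector about the tool's x, y, z as a fraction of full scale, then the opening, from 0 (shut) to 1 (fully open). A call has exactly 8 rows; each row shifts and turns the commanded pose from where the row before left it, along the tool's axes as they then stand; what a row does not reach is not made up. Full scale, the value 1, is 20 cm for a shift and pi rad for a turn. A row lasts 1/12 s, in which the tool goes at most 41.7 mm and 7.16 degrees, less where a joint would pass 70% of its speed; a pose out of reach is approached as far as the arm can. A call with a number of a shift or a turn outside -1 to 1 is refused whole. A call with a gripper value outside its range is refused whole. The fingers move at their own pace and stop on an object; the grip force is fixed at half the most. Time passes only in rows, so rows that do not move let the fingers close, or fill a call up. It gives the time, the measured TCP pose, the force, the opening and the grip force at its end, in the units of the state.
- bot.get_obs(): the state, without advancing time (a new reading comes with each control period).
- camera(name): name is "side" or "top"; returns (picture, depth): 420x560x3 uint8, red, green, blue; 420x560 float32, m along the optical axis (not along the pixel's ray), 0 where there is no reading.
- get_calibration(name): a dict with "fov_y" (degrees; the focal length in pixels is half the picture's height over the tangent of half this angle, whatever the lens; pixels are square), "cx", "cy" (the principal point, pixels), "rvec" (rotation vector, rad) and "tvec" (3), from world to camera coordinates, as OpenCV has them. Camera axes: x right, y down, z forward; pixel columns grow to the right and rows downward; lengths in m; the calibration is good to about 2 mm. A picture is of the moment at which its call begins. get_calibration takes no time and is no camera call.
- bot.job_done(): hands the job in; it is judged then, once.
The state is a dict: "clock": time; "joint_pos": joint angles; "joint_vel": joint speeds; "tau": joint torques, N m; "eef_pos": TCP position; "tool_rot": TCP orientation; "ft_force": force on the tool from outside, world axes, zero at the start; "ft_torque": the same for the moment, N m; "grip_width": finger opening in m; "grasp_force": force on a finger pad.
Only numpy, scipy, OpenCV 4.12 (cv2) and the standard library are available. Lean on these libraries where they do the work, as an engineer would, in place of code of your own. Each camera call takes 0.05 s, during which the arm holds its last target. There are 200 camera calls.

### The job

First set the loading cradle onto the dock plate so that its three ball feet settle into cone, groove and flat, with the open mouth of its tilted rail at the flat-and-groove end. Then slide the sensor pods into the rail through the mouth, all nose first: yellow, then orange, then blue, each fully down against the stop or the pod before it, without unseating the cradle. Leave the other things on the desk alone.

Things in the scene. Friction and masses are not known exactly. Their poses are not given: they have to be found in the camera images.
- cradle: Loose loading cradle, 0.77-0.94 kg: a 162 x 148 mm plate (underside 22, top 30 mm up) on three ball feet, carrying a straight rail tube tilted 25 deg. Origin: level with the undersides of the balls, z up; +x points, level, to the raised open mouth (blue flared cheeks); a red stop plate closes the low -x end. The middle of the rail's floor surface is at (0, 0, 80) mm. Stands on the desk at first.
- rail_mouth (a point): Middle of the rail's raised open mouth, 12 mm above its floor along the floor's normal, 100 mm up-rail of the floor's middle. Rail inside: 200 mm long, 51 wide, 29 high under two blue lips (5 thick, top 34 above the floor) that leave a 37 mm slot on top for the handles. Flared cheeks reach 17 mm beyond. The rail is slick: a pod let go in it slides down until stopped.
- foot_cone (a point): Centre of the cradle's ball foot (steel, 20 mm across) that belongs in the cone: (-85, 0, 10) mm in the cradle's frame, below the rail's low end. To grasp the cradle: the rail's outer walls, 59 mm apart across y, upright, free from above; balance point at x = -10 mm, where they span 71 to 112 mm above the cradle's origin.
- foot_groove (a point): Centre of the 20 mm ball foot that belongs in the groove: (45, 60, 10) mm in the cradle's frame.
- foot_flat (a point): Centre of the 20 mm ball foot that belongs on the flat: (45, -60, 10) mm in the cradle's frame.
- dock: Dock plate, fixed to the desk, grey, 180 x 170 x 8 mm, with three polished steel seats whose rims stand at most 26 mm above the desk. Origin on the desk, 20 mm towards +x from the plate's centre, z up. With the cradle seated, the cradle's origin lies 12 mm above this one and its axes coincide with the dock's (mouth towards the dock's +x).
- dock_cone (a point): Where the centre of the cone foot lies when seated: 22 mm above the desk, over the conical cup (36 mm across, 45 deg sides) at (-85, 0) mm in the dock's frame.
- dock_groove (a point): Where the centre of the groove foot lies when seated: 22 mm above the desk, over the V-groove (36 mm wide, 50 long, 45 deg sides, pointing at the cone) at (45, 60) mm in the dock's frame.
- dock_flat (a point): Where the centre of the flat foot lies when seated: 22 mm above the desk, over the round flat pad (36 mm across, 12 mm high) at (45, -60) mm in the dock's frame.
- pod_yellow: Yellow sensor pod, a loose block 64 mm long (x), 46 wide (y), 24 tall, 0.1-0.2 kg. On top a black upright handle plate, 30 long (x), 12 thick (y), centred, from 24 to 68 mm above the underside. +x end: nose, a black step 10 long, 34 wide, 16 tall; -x end: tail, white band round the block. Origin: centre of underside, z up. Goes lowest.
- pod_orange: Orange sensor pod, a loose block 64 mm long (x), 46 wide (y), 24 tall, 0.1-0.2 kg. On top a black upright handle plate, 30 long (x), 12 thick (y), centred, from 24 to 68 mm above the underside. +x end: nose, a black step 10 long, 34 wide, 16 tall; -x end: tail, white band round the block. Origin: centre of underside, z up. Goes second.
- pod_blue: Blue sensor pod, a loose block 64 mm long (x), 46 wide (y), 24 tall, 0.1-0.2 kg. On top a black upright handle plate, 30 long (x), 12 thick (y), centred, from 24 to 68 mm above the underside. +x end: nose, a black step 10 long, 34 wide, 16 tall; -x end: tail, white band round the block. Origin: centre of underside, z up. Goes last.
- pod_yellow_nose (a point): Middle of the yellow pod's nose face, (32, 0, 12) mm in its frame.
- pod_orange_nose (a point): Middle of the orange pod's nose face, (32, 0, 12) mm in its frame.
- pod_blue_nose (a point): Middle of the blue pod's nose face, (32, 0, 12) mm in its frame.
- home1_nose (a point): Where the nose face of the yellow pod lies when home (against the stop), 0 mm up the rail from the stop; moves with the cradle.
- home2_nose (a point): Where the nose face of the orange pod lies when home (against the lowest pod), 64 mm up the rail from the stop; moves with the cradle.
- home3_nose (a point): Where the nose face of the blue pod lies when home (against the second pod), 128 mm up the rail from the stop; moves with the cradle.
- mug: White mug, 80 mm across, 90 tall. Bystander: leave it alone. Origin: centre of the underside.
- phone: Black phone, 150 x 72 x 9 mm, lying flat. Bystander: leave it alone. Origin: centre of the underside.
- screwdriver: Screwdriver lying on the desk. Bystander: leave it alone. Origin: centre of the underside.
- duct: Yellow thruster duct, a ring 76 mm across, 50 tall. Bystander: leave it alone. Origin: centre of the underside.
- wrench: Wrench lying on the desk. Bystander: leave it alone. Origin: centre of the underside.
Not all that is in view belongs to the job. What is shaped like the pod_orange but turquoise is not meant.

How it is judged:
By the outcome, as a careful person would: the job done as asked, in the order asked, and still so for the second after the job is handed in, with the robot touching nothing.
It also fails if it takes over 72 s, if anything falls off the work surface, if the arm or the gripper's body presses on something with over 40 N, if the wrist force passes 120 N, or if a joint passes its speed limit or range.

## Working session

There is one attempt and no reset: what is moved stays moved. The work goes in short steps, Python scripts to look and compute and a tool call to move; the robot and the scene stay as the last step left them, time stands still between calls to the robot, and variables do not carry over. Pictures are saved under pics/ and viewed, at most 10 in all, crops included, and the job is handed in when it is done.

Besides the shell and the picture viewer there is one more tool, called after ">>>" by a JSON object that holds its "name" and its "arguments". apply_moves: Moves the arm, as the interface text tells. Its arguments: {"type":"object","properties":{"steps":{"type":"array"}},"required":["steps"]}

```bash
ls; mkdir -p pics; cat > h.py <<'E'
import numpy as np, cv2
from workcell import bot, camera, get_calibration
def cal(n):
    c=get_calibration(n); f=210/np.tan(np.radians(c["fov_y"])/2)
    return f,c["cx"],c["cy"],cv2.Rodrigues(np.array(c["rvec"],float))[0],np.array(c["tvec"],float)
def ray(n,u,v):
    f,cx,cy,R,t=cal(n); return -R.T@t, R.T@np.array([(u-cx)/f,(v-cy)/f,1])
def onz(n,u,v,z):
    o,d=ray(n,u,v); return o+d*(z-o[2])/d[2]
def cloud(n,D):
    f,cx,cy,R,t=cal(n); v,u=np.mgrid[:420,:560]
    P=np.stack([(u-cx)/f*D,(v-cy)/f*D,D],-1); W=(P-t)@R; W[D==0]=np.nan; return W
def proj(n,p):
    f,cx,cy,R,t=cal(n); q=R@np.array(p)+t; return f*q[0]/q[2]+cx,f*q[1]/q[2]+cy
def snap(n,k):
    I,D=camera(n); cv2.imwrite(f"pics/{k}.png",I[:,:,::-1]); np.savez(f"{k}.npz",I=I,D=D); return I,D
E
python3 - <<'E'
from h import *
for n in("top","side"):
    I,D=snap(n,n+"0"); print(n,get_calibration(n),D.shape,(D>0).mean())
I=[cv2.imread(f"pics/{n}0.png") for n in("top","side")]
print(bot.get_obs())
E
```

```text
pics
top {'fov_y': 51.753168371449995, 'cx': 279.0494626559752, 'cy': 210.36019417390438, 'rvec': array([ 2.17738502, -2.12385925,  0.11476349]), 'tvec': array([-0.00506082,  0.58868136,  1.13139226])} (420, 560) 0.9960671768707483
side {'fov_y': 56.56078122682237, 'cx': 282.2659624985067, 'cy': 211.3060107975938, 'rvec': array([ 2.26073842, -0.76794567,  0.28502731]), 'tvec': array([-0.47693096,  0.32686391,  0.80054481])} (420, 560) 0.9957993197278912
{'clock': 0.1, 'joint_pos': array([1.24200968e+00, 2.41388248e-01, 3.85312960e-03, 1.33523067e+00,
       2.88413599e-05, 1.57079659e+00]), 'joint_vel': array([ 0.00015149,  0.0003759 ,  0.00504145,  0.00128925, -0.00212289,
        0.00144413]), 'tau': array([ 6.54028991e-04, -3.73137331e+01,  2.53010505e+01,  1.08395156e-02,
        1.04341618e-04,  4.74719059e-06]), 'eef_pos': array([0.16126267, 0.47270139, 0.24747447]), 'tool_rot': array([ 1.63653926e-01,  9.86517320e-01, -9.69096980e-04, -1.75381532e-04]), 'ft_force': array([ 0.43784353, -0.64366626,  0.28038026]), 'ft_torque': array([-0.03741076,  0.02231586, -0.02268879]), 'grasp_force': 0.0, 'grip_width': 0.08552461801871407}
```

View pics/top0.png

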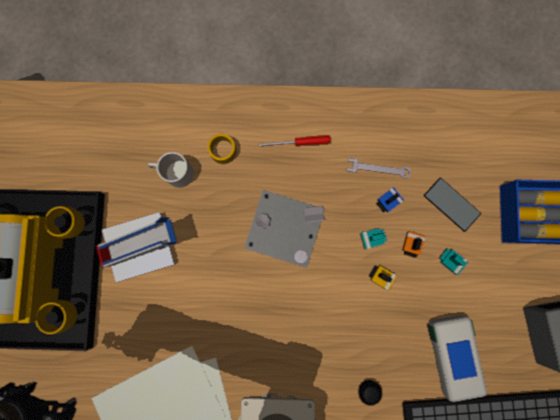

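View pics/side0.png

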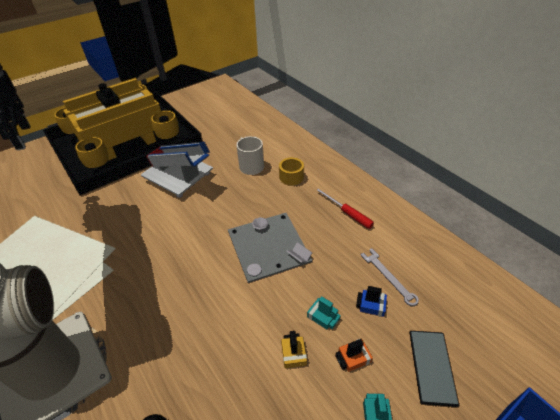

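The top view shows the cradle at (137,247), red stop left, mouth right at (170,230). The dock is at (285,230): cone (264,220), groove (314,212), flat (301,257). The pods are yellow (383,276), orange (413,243) and blue (390,200). There are two turquoise decoys at (373,238) and (453,260), and a yellow ring, which is the duct. The arm isn't rendered over the workspace. The crop below is to confirm these.

```bash
python3 - <<'E'
from h import *
T=cv2.imread("pics/top0.png");S=cv2.imread("pics/side0.png")
a=cv2.resize(T[180:290,90:340],None,fx=3.2,fy=3.2,interpolation=cv2.INTER_CUBIC)[:, :800]
b=cv2.resize(T[180:295,355:475],(256,245),interpolation=cv2.INTER_CUBIC)
c=cv2.resize(S[275:400,265:405],(274,245),interpolation=cv2.INTER_CUBIC)
d=cv2.resize(S[205:285,220:325],(270,206),interpolation=cv2.INTER_CUBIC); d=cv2.copyMakeBorder(d,0,39,0,0,0)
cv2.imwrite("pics/c1.png",np.vstack([a,np.hstack([b,c,d])]))
for n in("top","side"):
    z=np.load(n+"0.npz");I=z["I"];W=cloud(n,z["D"]);H=cv2.cvtColor(I,cv2.COLOR_RGB2HSV)
    for nm,lo,hi in(("yel",20,32),("org",5,14),("blu",108,125),("red",0,4)):
        m=cv2.inRange(H,(lo,150,60),(hi,255,255));k,L,st,ce=cv2.connectedComponentsWithStats(m)
        for i in range(1,k):
            if 25<st[i,4]<1500:
                P=W[L==i];print(n,nm,st[i,4],ce[i].round(1),np.nanmedian(P,0).round(4))
    tb=W[330:345,330:380] if n=="top" else W[130:150,300:310]; print("table z",np.nanmedian(tb[...,2]),np.nanstd(tb[...,2]))
E
```

```text
top yel 329 [221.5 147.8] [0.7552 0.1716 0.0486]
top yel 227 [549.7 197.7] [ 0.6393 -0.7159  0.0363]
top yel 364 [ 61.2 223.5] [0.5257 0.5709 0.1067]
top yel 289 [531.9 213.3] [ 0.5972 -0.6657  0.0364]
top yel 218 [551. 231.] [ 0.5508 -0.7152  0.0365]
top yel 214 [380.6 276. ] [ 0.4209 -0.2648  0.0229]
top yel 329 [ 51.9 317.8] [0.2953 0.5731 0.1085]
top org 52 [314.2 137. ] [ 0.8021 -0.0864  0.019 ]
top org 40 [415.7 233.4] [ 0.5374 -0.3609  0.0221]
top org 216 [411.7 246. ] [ 0.5013 -0.3462  0.0232]
top blu 696 [532.4 209.6] [ 0.6223 -0.6615  0.0789]
top blu 188 [387.9 201.1] [ 0.6206 -0.2839  0.0235]
top blu 35 [501.4 200.9] [ 0.6323 -0.6003  0.0084]
top blu 32 [502.3 227. ] [ 0.5635 -0.5999  0.0087]
top blu 80 [170.4 230.9] [0.5195 0.2776 0.1239]
top blu 91 [128.2 235.7] [0.5053 0.3854 0.1129]
top blu 791 [461.3 359.5] [ 0.2193 -0.4578  0.0641]
top red 257 [312.5 140.2] [ 0.7883 -0.0781  0.0236]
top red 111 [103.  254.5] [0.459  0.4675 0.0557]
table z -0.0007589563635708766 0.0023085310192720162
side yel 43 [151.3  77.9] [ 1.0291  2.1955 -0.558 ]
side yel 527 [291.1 170.5] [0.7578 0.1665 0.0328]
side yel 119 [300.3 345.6] [ 0.434  -0.2809  0.0231]
side yel 152 [286.4 346.9] [ 0.4092 -0.2647  0.0227]
side yel 127 [295.1 362.5] [ 0.4039 -0.2993  0.0214]
side org 27 [366.4 218. ] [ 0.8035 -0.0992  0.0131]
side org 54 [367.9 351.5] [ 0.534  -0.3719  0.0227]
side org 370 [352.  358.8] [ 0.4978 -0.3682  0.0223]
side blu 675 [101.1  55.9] [ 0.6468  1.6593 -0.0886]
side blu 50 [199.4 159.5] [0.519  0.2739 0.1232]
side blu 246 [368.4 304.6] [ 0.6148 -0.2984  0.022 ]
side blu 35 [384.2 305.7] [ 0.639  -0.3216  0.0226]
side blu 999 [531.4 408.5] [ 0.6751 -0.6253  0.0684]
side red 283 [357.2 215.9] [ 0.7871 -0.0859  0.0211]
table z -0.0014512423274200465 0.13793956309309738
```

View pics/c1.png

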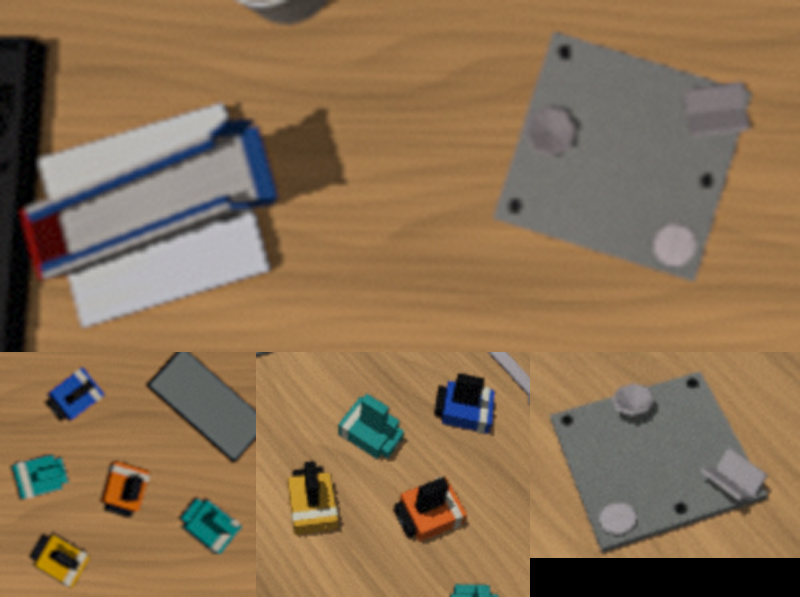

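The three black-handled pods (yellow, orange and blue) fit the description. The turquoise ones, with turquoise handles, are decoys. Next I'll measure poses.

```bash
cat >> h.py <<'E'
def rect(P):
    c,s,a=cv2.minAreaRect((P[:,:2]*1000).astype(np.float32)); return np.round(c,1),np.round(s,1),round(a,1)
def pods(tag="0",near=None):
    near=near or {"yel":(.42,-.275),"org":(.512,-.355),"blu":(.625,-.292)}; out={}
    C=[]
    for n in("top","side"):
        z=np.load(n+tag+".npz");C.append((cloud(n,z["D"]),z["I"]))
    for k,c in near.items():
        rs=[]
        for W,I in C:
            d=np.hypot(W[...,0]-c[0],W[...,1]-c[1])
            b=(d<.05)&(W[...,2]>.008)&(W[...,2]<.09); h=(d<.04)&(W[...,2]>.05)
            hsv=cv2.cvtColor(I,cv2.COLOR_RGB2HSV); wh=b&(hsv[...,1]<70)&(hsv[...,2]>110)
            rs.append((b.sum(),)+rect(W[b])+("handle",h.sum())+rect(W[h])+(np.nanmax(W[h][:,2]).round(3),"white",wh.sum(),(np.nanmedian(W[wh],0)*1000).round(1)))
        out[k]=rs
    return out
E
python3 - <<'E'
from h import *
for k,v in pods().items():
    for r in v: print(k,*r)
z=np.load("top0.npz");W=cloud("top",z["D"]);H=cv2.cvtColor(z["I"],cv2.COLOR_RGB2HSV)
r=np.zeros(H.shape[:2],bool);r[185:272,240:332]=1
m=r&(H[...,1]<60)&(W[...,2]>-.004); print("dock",*rect(W[m]))
k,L,st,ce=cv2.connectedComponentsWithStats((m).astype(np.uint8)); i=1+st[1:,4].argmax()
cn=cv2.findContours((L==i).astype(np.uint8),0,1)[0][0].reshape(-1,2); P=np.array([onz("top",u,v,.008) for u,v in cn]);print("dock ray",*rect(P),st[i])
# seats: circles by brightness/hue (pinkish)
R=z["I"].astype(int); s=m&(R[...,0]-R[...,1]>2)
s=m&(W[...,2]>.0105); k,L,st,ce=cv2.connectedComponentsWithStats(s.astype(np.uint8))
for i in range(1,k):
    if st[i,4]>20: print("seat",st[i,4],ce[i].round(1),(np.nanmean(W[L==i],0)*1000).round(1))
# cradle
for n in("top","side"):
    z=np.load(n+"0.npz");W=cloud(n,z["D"]);H=cv2.cvtColor(z["I"],cv2.COLOR_RGB2HSV)
    b=(W[...,0]>.4)&(W[...,0]<.62)&(W[...,1]>.24)&(W[...,1]<.48)
    p=b&(abs(W[...,2]-.029)<.006)&(H[...,1]<70); print(n,"plate",p.sum(),*rect(W[p]),np.median(W[p][:,2]))
    hi=b&(W[...,2]>.045); print("rail",*rect(W[hi]),W[hi][:,2].max())
E
```

```text
yel 420 [ 417.8 -271.5] [65.2 45.9] 60.3 handle 68 [ 418.1 -271.5] [29.5 12.3] 60.4 0.071 white 31 [ 405.  -285.9   24.6]
yel 713 [ 419.9 -273.9] [66.  46.2] 60.0 handle 110 [ 419.3 -274.3] [29.6 12. ] 58.9 0.07 white 78 [ 409.1 -292.1   23. ]
org 425 [ 507.  -355.5] [47.8 65.6] 72.1 handle 72 [ 506.4 -355. ] [13.1 28.9] 75.3 0.072 white 32 [ 529.2 -355.2   23.7]
org 768 [ 508.  -357.4] [46.9 64.9] 74.5 handle 145 [ 508.  -357.7] [12.8 30.1] 75.5 0.07 white 29 [ 527.1 -377.3   23.5]
blu 395 [ 625.6 -291.3] [45.9 65.2] 38.8 handle 60 [ 626.1 -291.6] [11.7 30.5] 37.8 0.072 white 53 [ 631.8 -310.9   23.2]
blu 662 [ 626.9 -293.9] [49.6 64.2] 40.1 handle 123 [ 627.2 -293.6] [14.6 29.8] 41.4 0.07 white 57 [ 639.3 -309.    22.9]
dock [543.1  -7.7] [183.6 169.6] 74.8
dock ray [544.6  -8.6] [183.8 172.3] 74.4 [ 245  190   79   77 3956]
seat 245 [313.6 213.9] [583.3 -84.7  18.7]
seat 194 [262.1 220.4] [562.   55.4  20.8]
seat 90 [300.8 256.4] [467.1 -52.2  12.6]
top plate 1638 [482.2 387.9] [148.6 162.3] 18.6 0.029649465618791365
rail [490.3 372.1] [ 70.  218.9] 17.2 0.15969963621951253
side plate 1037 [484.9 385.1] [151.1 164.4] 17.7 0.028606369242856505
rail [491.5 370. ] [ 71.4 217. ] 17.7 0.1591195746976238
```

>>> {"name": "apply_moves", "arguments": {"steps": [[[-0.2, 0.0095, 0], [0, 0, 0], 1], [[-0.2, 0.0095, 0], [0, 0, 0], 1], [[-0.2, 0.0095, 0], [0, 0, 0], 1], [[-0.2, 0.0095, 0], [0, 0, 0], 1], [[-0.2, 0.0095, 0], [0, 0, 0], 1], [[-0.2, 0.0095, 0], [0, 0, 0], 1], [[-0.2, 0.0095, 0], [0, 0, 0], 1], [[-0.2, 0.0095, 0], [0, 0, 0], 1]]}}

```text
clock: 0.77
eef_pos: [0.4708, 0.3832, 0.2477]
tool_rot: [0.164, 0.987, -0.0, -0.0]
ft_force: [0.2, 1.9, 0.3]
grip_width: 0.0854
grasp_force: 0.0
```

>>> {"name": "apply_moves", "arguments": {"steps": [[[-0.0975, 0, 0], [0, 0, 0.0369], 1], [[0, 0, 0], [0, 0, 0.0369], 1], [[0, 0, 0], [0, 0, 0.0369], 1], [[0, 0, 0], [0, 0, 0.0369], 1], [[0, 0, 0], [0, 0, 0.0369], 1], [[0, 0, 0], [0, 0, 0.0369], 1], [[0, 0, 0], [0, 0, 0.0369], 1], [[0, 0, 0], [0, 0, 0.0369], 1]]}}

```text
clock: 1.43
eef_pos: [0.4874, 0.3778, 0.2475]
tool_rot: [0.59, 0.807, -0.001, -0.0]
ft_force: [0.4, -0.2, 0.4]
grip_width: 0.0853
grasp_force: 0.0
```

```bash
cat >> h.py <<'E'
from scipy.spatial.transform import Rotation as Ro
def st():
    o=bot.get_obs(); r=Ro.from_quat(o["tool_rot"]);X=r.as_matrix()
    print("t",round(o["clock"],2),"pos",(o["eef_pos"]*1000).round(1),"xang",np.degrees(np.arctan2(X[1,0],X[0,0])).round(2),"yang",np.degrees(np.arctan2(X[1,1],X[0,1])).round(2),"z",X[:,2].round(4),"q",o["joint_pos"].round(3),"F",o["ft_force"].round(1),"T",o["ft_torque"].round(2),"w",round(o["grip_width"]*1000,1),"g",o["grasp_force"].round(1)); return o["eef_pos"],r
def goto(p,R):
    "total shift in tool axes (fraction of 200mm), total turn (fraction of pi) from now"
    c,r=st(); print("shift",(r.inv().apply(np.array(p)/1000-c)/.2).round(4),"turn",((r.inv()*R).as_rotvec()/np.pi).round(4), "shift in new axes",(R.inv().apply(np.array(p)/1000-c)/.2).round(4))
def down(xa): # tool x at angle xa, pointing down
    a=np.radians(xa);x=np.array([np.cos(a),np.sin(a),0]);z=np.array([0,0,-1.]);return Ro.from_matrix(np.c_[x,np.cross(z,x),z])
E
python3 -c "
from h import *
goto((487.6,377.3,91),down(108))"
```

```text
Traceback (most recent call last):
  File "h.py", line 39, in goto
    c,r=st(); print("shift",(r.inv().apply(np.array(p)/1000-c)/.2).round(4),"turn",((r.inv()*R).as_rotvec()/np.pi).round(4), "shift in new axes",(R.inv().apply(np.array(p)/1000-c)/.2).round(4))
        ~~^^
  File "h.py", line 36, in st
    print("t",round(o["clock"],2),"pos",(o["eef_pos"]*1000).round(1),"xang",np.degrees(np.arctan2(X[1,0],X[0,0])).round(2),"yang",np.degrees(np.arctan2(X[1,1],X[0,1])).round(2),"z",X[:,2].round(4),"q",o["joint_pos"].round(3),"F",o["ft_force"].round(1),"T",o["ft_torque"].round(2),"w",round(o["grip_width"]*1000,1),"g",o["grasp_force"].round(1)); return o["eef_pos"],r
                                                                                                                                                                                                                                                                                                                              ^^^^^^^^^^^^^^^^^^^^^^
AttributeError: 'float' object has no attribute 'round'
```

>>> {"name": "apply_moves", "arguments": {"steps": [[[0, 0, 0.13], [0, 0, 0], 1], [[0, 0, 0.13], [0, 0, 0], 1], [[0, 0, 0.13], [0, 0, 0], 1], [[0, 0, 0.13], [0, 0, 0], 1], [[0, 0, 0.13], [0, 0, 0], 1], [[0, 0, 0.08], [0, 0, 0], 1], [[0, 0, 0.05], [0, 0, 0], 1], [[0, 0, 0], [0, 0, 0], 1]]}}

```text
clock: 2.1
eef_pos: [0.4859, 0.3766, 0.089]
tool_rot: [0.588, 0.809, -0.003, -0.001]
ft_force: [0.3, -0.0, 0.3]
grip_width: 0.085
grasp_force: 0.0
```

>>> {"name": "apply_moves", "arguments": {"steps": [[[0, 0, 0], [0, 0, 0], 0], [[0, 0, 0], [0, 0, 0], 0], [[0, 0, 0], [0, 0, 0], 0], [[0, 0, 0], [0, 0, 0], 0], [[0, 0, 0], [0, 0, 0], 0], [[0, 0, 0], [0, 0, 0], 0], [[0, 0, 0], [0, 0, 0], 0], [[0, 0, 0], [0, 0, 0], 0]]}}

```text
clock: 2.77
eef_pos: [0.4884, 0.3786, 0.0939]
tool_rot: [0.588, 0.809, 0.001, 0.0]
ft_force: [-2.3, -1.2, 5.2]
grip_width: 0.0582
grasp_force: 66.3
```

```bash
sed -i 's/o\["grasp_force"\].round(1)/o["grasp_force"]/' h.py
python3 -c "
from h import *
st()"
```

```text
t 2.77 pos [488.4 378.6  93.9] xang 108.03 yang 18.03 z [ 0.0022  0.0018 -1.    ] q [0.659 0.57  0.089 1.086 0.    1.915] F [-2.3 -1.2  5.2] T [0.   0.13 0.1 ] w 58.2 g 66.31933093070984
```

>>> {"name": "apply_moves", "arguments": {"steps": [[[0, 0, -0.05], [0, 0, 0], 0], [[0, 0, -0.08], [0, 0, 0], 0], [[0, 0, -0.1], [0, 0, 0], 0], [[0, 0, -0.1], [0, 0, 0], 0], [[0, 0, -0.1], [0, 0, 0], 0], [[0, 0, -0.05], [0, 0, 0], 0], [[-0.064, -0.01, 0], [0, 0, 0], 0], [[-0.124, -0.02, 0], [0, 0, 0], 0]]}}

```text
clock: 3.43
eef_pos: [0.4931, 0.3422, 0.1875]
tool_rot: [0.586, 0.81, 0.0, -0.001]
ft_force: [0.8, -0.1, -8.9]
grip_width: 0.0581
grasp_force: 67.2
```

>>> {"name": "apply_moves", "arguments": {"steps": [[[-0.18, -0.033, 0], [0, 0, 0], 0], [[-0.18, -0.033, 0], [0, 0, 0], 0], [[-0.18, -0.033, 0], [0, 0, 0], 0], [[-0.18, -0.033, 0], [0, 0, 0], 0], [[-0.18, -0.033, 0], [0, 0, 0], 0], [[-0.18, -0.033, 0], [0, 0, 0], 0], [[-0.18, -0.033, 0], [0, 0, 0], 0], [[-0.18, -0.033, 0], [0, 0, 0], 0]]}}

```text
clock: 4.1
eef_pos: [0.5308, 0.0477, 0.1865]
tool_rot: [0.588, 0.809, -0.001, -0.001]
ft_force: [1.5, 0.1, -8.4]
grip_width: 0.0583
grasp_force: 67.1
```

>>> {"name": "apply_moves", "arguments": {"steps": [[[-0.18, -0.033, 0], [0, 0, 0.01], 0], [[-0.1, -0.033, 0], [0, 0, 0.025], 0], [[-0.06, 0, 0], [0, 0, 0.03], 0], [[0, 0, 0], [0, 0, 0.03], 0], [[0, 0, 0], [0, 0, 0.03], 0], [[0, 0, 0], [0, 0, 0.03], 0], [[0, 0, 0], [0, 0, 0.02], 0], [[0, 0, 0], [0, 0, 0.012], 0]]}}

```text
clock: 4.77
eef_pos: [0.5373, -0.0196, 0.1862]
tool_rot: [0.798, 0.603, -0.002, -0.001]
ft_force: [1.1, 0.5, -8.3]
grip_width: 0.0583
grasp_force: 67.3
```

```bash
python3 - <<'E'
from h import *
goto((541.7,-17.9,140),down(74.3))
snap("top","top1");snap("side","side1")
for n in("top","side"):
    z=np.load(n+"1.npz");W=cloud(n,z["D"]);H=cv2.cvtColor(z["I"],cv2.COLOR_RGB2HSV)
    b=(abs(W[...,0]-.54)<.15)&(abs(W[...,1])<.2)
    p=b&(W[...,2]>.095)&(W[...,2]<.135)&(H[...,1]<70); print(n,"plate",p.sum(),*rect(W[p]),np.median(W[p][:,2]))
    hi=b&(W[...,2]>.14); print("rail",*rect(W[hi]),W[hi][:,2].max())
E
```

```text
t 4.77 pos [537.3 -19.6 186.2] xang 74.16 yang -15.84 z [-4.5e-03 -3.0e-04 -1.0e+00] q [-0.036  0.352 -0.006  1.217 -0.     1.811] F [ 1.1  0.5 -8.3] T [-0.02  0.02 -0.04] w 58.3 g 67.25687026977539
shift [0.0145 0.0197 0.2311] turn [-0.0013  0.0005 -0.0008] shift in new axes [0.0141 0.0187 0.2312]
top plate 208 [530.7  62. ] [28.4 95.2] 74.8 0.12199722292474796
rail [484.7 -21.4] [222.2 197.2] 85.5 0.6725367763773518
side plate 1739 [540.2 -11.3] [166.1 147.7] 74.5 0.1212574208925699
rail [516.3 -22.7] [216.3 170.4] 56.2 0.6367888515310351
```

View pics/side1.png

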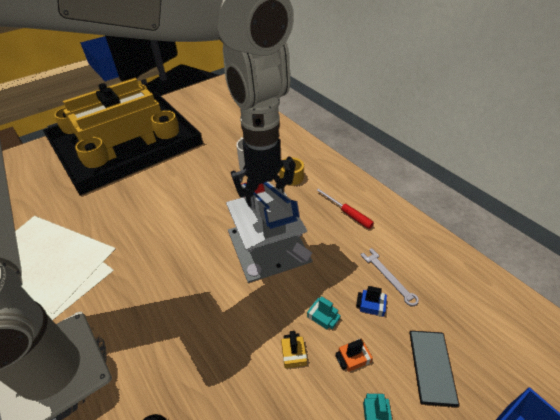

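The cradle hangs level over the dock with the mouth towards the flat and groove. The side camera puts the plate about (5,1) mm off, which agrees with the TCP residual. I'll correct that and lower it.

>>> {"name": "apply_moves", "arguments": {"steps": [[[0.0145, 0.0197, 0], [-0.0013, 0.0005, -0.0008], 0], [[0, 0, 0.07], [0, 0, 0], 0], [[0, 0, 0.1], [0, 0, 0], 0], [[0, 0, 0.1], [0, 0, 0], 0], [[0, 0, 0.06], [0, 0, 0], 0], [[0, 0, 0.04], [0, 0, 0], 0], [[0, 0, 0.015], [0, 0, 0], 0], [[0, 0, 0], [0, 0, 0], 0]]}}

```text
clock: 5.53
eef_pos: [0.5436, -0.0171, 0.1105]
tool_rot: [0.796, 0.606, 0.001, 0.001]
ft_force: [0.3, 0.7, -8.1]
grip_width: 0.0583
grasp_force: 67.1
```

```bash
python3 - <<'E'
from h import *
goto((541.7,-17.9,106),down(74.3))
snap("side","side2")
z=np.load("side2.npz");W=cloud("side",z["D"]);H=cv2.cvtColor(z["I"],cv2.COLOR_RGB2HSV)
b=(abs(W[...,0]-.54)<.13)&(abs(W[...,1])<.15)
p=b&(W[...,2]>.036)&(W[...,2]<.055)&(H[...,1]<70); print("plate",p.sum(),*rect(W[p]),np.median(W[p][:,2]))
z=np.load("side0.npz");W=cloud("side",z["D"]);H=cv2.cvtColor(z["I"],cv2.COLOR_RGB2HSV)
p=b&(W[...,2]>.003)&(W[...,2]<.012)&(H[...,1]<70);b=(abs(W[...,0]-.54)<.13)&(abs(W[...,1])<.13);p=b&(W[...,2]>.003)&(W[...,2]<.012)&(H[...,1]<70); print("dock side",p.sum(),*rect(W[p]))
E
```

```text
t 5.53 pos [543.6 -17.1 110.5] xang 74.53 yang -15.47 z [ 2.8e-03  5.0e-04 -1.0e+00] q [-3.200e-02  4.220e-01 -1.130e-01  1.034e+00  1.000e-03  1.809e+00] F [ 0.3  0.7 -8.1] T [-0.02  0.01  0.04] w 58.3 g 67.11273908615112
shift [-0.0062 -0.0081  0.0224] turn [ 0.0008 -0.0004  0.0013] shift in new axes [-0.0062 -0.0081  0.0224]
plate 1472 [547.4  -8.9] [165.  148.7] 74.7 0.04519878915238061
dock side 3233 [545.4  -8.6] [183.1 170.1] 74.1
```

>>> {"name": "apply_moves", "arguments": {"steps": [[[0, -0.006, 0.006], [0, 0, 0], 0], [[0, 0, 0.006], [0, 0, 0], 0], [[0, 0, 0.006], [0, 0, 0], 0], [[0, 0, 0.004], [0, 0, 0], 0], [[0, 0, 0], [0, 0, 0], 0], [[0, 0, 0], [0, 0, 0], 0], [[0, 0, 0], [0, 0, 0], 0], [[0, 0, 0], [0, 0, 0], 0]]}}

```text
clock: 6.25
eef_pos: [0.5427, -0.0172, 0.1074]
tool_rot: [0.796, 0.605, 0.002, 0.001]
ft_force: [-2.3, -1.0, -1.3]
grip_width: 0.0585
grasp_force: 67.7
```

```bash
python3 -c "
from h import *
st()"
```

```text
t 6.25 pos [542.7 -17.2 107.4] xang 74.49 yang -15.51 z [ 4.4e-03 -3.0e-04 -1.0e+00] q [-0.032  0.422 -0.121  1.023 -0.     1.81 ] F [-2.3 -1.  -1.3] T [-0.52  0.64 -0.11] w 58.5 g 67.73832321166992
```

>>> {"name": "apply_moves", "arguments": {"steps": [[[0, 0, 0.003], [0, 0, 0], 0], [[0, 0, 0], [0, 0, 0], 1], [[0, 0, 0], [0, 0, 0], 1], [[0, 0, 0], [0, 0, 0], 1], [[0, 0, 0], [0, 0, 0], 1], [[0, 0, 0], [0, 0, 0], 1], [[0, 0, 0], [0, 0, 0], 1], [[0, 0, 0], [0, 0, 0], 1]]}}

```text
clock: 6.92
eef_pos: [0.543, -0.0167, 0.1064]
tool_rot: [0.796, 0.605, 0.002, 0.001]
ft_force: [-0.1, -0.5, -0.5]
grip_width: 0.0854
grasp_force: 0.0
```

>>> {"name": "apply_moves", "arguments": {"steps": [[[0, 0, -0.05], [0, 0, 0], 1], [[0, 0, -0.1], [0, 0, 0], 1], [[0, 0, -0.15], [0, 0, 0], 1], [[0, 0, -0.15], [0, 0, 0], 1], [[0, 0, -0.15], [0, 0, 0], 1], [[-0.2, 0, 0], [0, 0, 0], 1], [[-0.2, 0, 0], [0, 0, 0], 1], [[-0.2, 0, 0], [0, 0, 0], 1]]}}

```text
clock: 7.58
eef_pos: [0.5106, -0.1331, 0.228]
tool_rot: [0.795, 0.606, 0.003, 0.002]
ft_force: [0.2, -1.1, -0.3]
grip_width: 0.0854
grasp_force: 0.0
```

```bash
python3 - <<'E'
from h import *
st()
I,_=snap("side","side3");T,_=snap("top","top3")
for n in("side","top"):
    z=np.load(n+"3.npz");W=cloud(n,z["D"]);H=cv2.cvtColor(z["I"],cv2.COLOR_RGB2HSV)
    b=(abs(W[...,0]-.54)<.13)&(abs(W[...,1]+.01)<.13)
    p=b&(W[...,2]>.034)&(W[...,2]<.05)&(H[...,1]<70); P=W[p];print(n,"plate",p.sum(),*rect(P),np.median(P[:,2]))
    A=np.c_[P[:,:2]-[.54,-.01],np.ones(len(P))];print(np.linalg.lstsq(A,P[:,2],rcond=None)[0])
cv2.imwrite("pics/c3.png",np.hstack([cv2.resize(I[150:300,190:340],(450,450)),cv2.resize(T[160:300,230:340],(350,450))])[:,:,::-1])
E
```

```text
t 7.58 pos [ 510.6 -133.1  228. ] xang 74.67 yang -15.33 z [ 7.3e-03 -4.0e-04 -1.0e+00] q [-2.560e-01  2.990e-01  3.000e-02  1.295e+00  1.000e-03  1.583e+00] F [ 0.2 -1.1 -0.3] T [-0.04  0.03  0.02] w 85.4 g 0.0
side plate 1545 [545.3  -9.4] [164.6 148.1] 73.9 0.04065815552693238
[0.00040397 0.00158754 0.04071767]
top plate 1859 [543.1  -7.5] [161.6 148.1] 74.0 0.04163966270203706
[0.00078669 0.00446216 0.04158022]
```

View pics/c3.png

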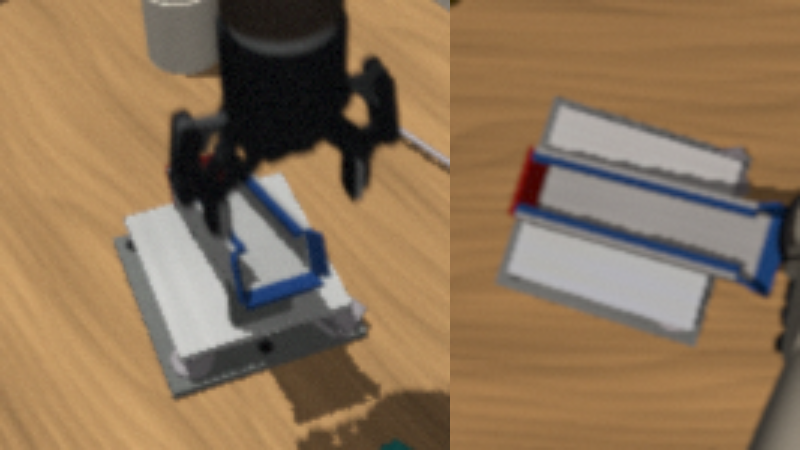

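The cradle is seated: the plate is level at 42 mm and matches the dock's centre and yaw. Next is the yellow pod at (383,276).

>>> {"name": "apply_moves", "arguments": {"steps": [[[-0.195, -0.063, 0], [0, 0, 0], 0.5], [[-0.2, -0.065, 0], [0, 0, 0], 0.5], [[-0.2, -0.065, 0], [0, 0, 0], 0.5], [[-0.2, -0.064, 0], [0, 0, 0], 0.5], [[0, 0, 0.1], [0, 0, 0.02], 0.5], [[0, 0, 0.1], [0, 0, 0.02], 0.5], [[0, 0, 0.1], [0, 0, 0.02], 0.5], [[0, 0, 0.1], [0, 0, 0.0215], 0.5]]}}

```text
clock: 8.35
eef_pos: [0.4195, -0.2712, 0.1456]
tool_rot: [0.868, 0.497, 0.003, 0.001]
ft_force: [0.5, 0.1, 0.2]
grip_width: 0.0432
grasp_force: 0.0
```

```bash
python3 -c "
from h import *
goto((418.9,-272.8,55),down(60))"
```

```text
t 8.35 pos [ 419.5 -271.2  145.6] xang 59.61 yang -30.4 z [ 5.7e-03  1.0e-04 -1.0e+00] q [-0.576  0.306 -0.185  1.075  0.003  1.526] F [0.5 0.1 0.2] T [ 0.03 -0.01  0.03] w 43.2 g 0.0
shift [-0.0097 -0.0006  0.4532] turn [ 0.0015 -0.0009 -0.0022] shift in new axes [-0.0084  0.0016  0.4532]
```

>>> {"name": "apply_moves", "arguments": {"steps": [[[-0.009, 0, 0.07], [0.0015, -0.0009, -0.0022], 0.5], [[0, 0, 0.1], [0, 0, 0], 0.5], [[0, 0, 0.1], [0, 0, 0], 0.5], [[0, 0, 0.1], [0, 0, 0], 0.5], [[0, 0, 0.053], [0, 0, 0], 0.5], [[0, 0, 0.03], [0, 0, 0], 0.5], [[0, 0, 0], [0, 0, 0], 0.5], [[0, 0, 0], [0, 0, 0], 0.5]]}}

```text
clock: 9.02
eef_pos: [0.4188, -0.2725, 0.0555]
tool_rot: [0.865, 0.502, -0.0, -0.0]
ft_force: [-0.7, 0.3, 0.5]
grip_width: 0.0424
grasp_force: 0.0
```

>>> {"name": "apply_moves", "arguments": {"steps": [[[0, 0, 0], [0, 0, 0], 0], [[0, 0, 0], [0, 0, 0], 0], [[0, 0, 0], [0, 0, 0], 0], [[0, 0, 0], [0, 0, 0], 0], [[0, 0, 0], [0, 0, 0], 0], [[0, 0, 0], [0, 0, 0], 0], [[0, 0, 0], [0, 0, 0], 0], [[0, 0, 0], [0, 0, 0], 0]]}}

```text
clock: 9.68
eef_pos: [0.4192, -0.2731, 0.0561]
tool_rot: [0.865, 0.502, 0.0, 0.001]
ft_force: [-0.6, 0.7, 5.9]
grip_width: 0.0112
grasp_force: 59.6
```

```bash
cat >> h.py <<'E'
DO=np.array([538.9,-27.6,0]);a=np.radians(-106);DX=np.array([np.cos(a),np.sin(a),0]);DY=np.array([-np.sin(a),np.cos(a),0]);Z=np.array([0,0,1.])
c25,s25=np.cos(np.radians(25)),np.sin(np.radians(25))
UP=DX*c25+Z*s25; NO=-DX*s25+Z*c25   # up-rail, floor normal
RT=Ro.from_matrix(np.c_[-UP,np.cross(-NO,-UP),-NO])
def rail(s,n,y=0): # s: pod centre up-rail from floor middle (mm), n: above floor
    return DO+Z*92+UP*s+NO*n+DY*y
E
python3 -c "
from h import *
goto(rail(160,60),RT);print(rail(160,60),rail(200,62),rail(-64,57))"
```

```text
t 9.68 pos [ 419.2 -273.1   56.1] xang 60.23 yang -29.77 z [ 1.e-03 -8.e-04 -1.e+00] q [-0.577  0.412 -0.297  0.861 -0.     1.513] F [-0.6  0.7  5.9] T [0.1  0.02 0.05] w 11.2 g 59.63373363018036
shift [ 0.7814  0.0538 -0.7894] turn [-0.0163 -0.1381 -0.0753] shift in new axes [ 0.343   0.2372 -1.0309]
[ 505.9193977  -142.61702884  213.9973891 ] [ 496.15988518 -176.65249377  232.71473514] [561.52788072  51.31279805 116.61197511]
```

>>> {"name": "apply_moves", "arguments": {"steps": [[[0, 0, -0.12], [0, 0, 0], 0], [[0, 0, -0.2], [0, 0, 0], 0], [[0, 0, -0.2], [0, 0, 0], 0], [[0, 0, -0.2], [-0.0033, -0.0276, -0.0151], 0], [[0, 0, 0], [-0.0033, -0.0276, -0.0151], 0], [[0, 0, 0], [-0.0033, -0.0276, -0.0151], 0], [[0, 0, 0], [-0.0033, -0.0276, -0.0151], 0], [[0, 0, 0], [-0.0033, -0.0276, -0.0151], 0]]}}

```text
clock: 10.35
eef_pos: [0.4185, -0.2725, 0.1995]
tool_rot: [0.779, 0.589, -0.174, 0.131]
ft_force: [0.5, -0.3, -2.2]
grip_width: 0.0112
grasp_force: 58.9
```

```bash
python3 -c "
from h import *
goto(rail(190,58.6),RT)"
```

```text
t 10.35 pos [ 418.5 -272.5  199.5] xang 74.19 yang -15.84 z [-0.1172 -0.4087 -0.9051] q [-0.331  0.242 -0.198  1.107 -0.439  1.51 ] F [ 0.5 -0.3 -2.2] T [ 0.61 -0.19  0.  ] w 11.2 g 58.93268287181854
shift [ 0.4927  0.2424 -0.3747] turn [0.     0.0009 0.001 ] shift in new axes [ 0.4944  0.2409 -0.3733]
```

>>> {"name": "apply_moves", "arguments": {"steps": [[[0.08, 0.04, -0.06], [0, 0, 0], 0], [[0.12, 0.06, -0.09], [0, 0.0009, 0.001], 0], [[0.12, 0.06, -0.09], [0, 0, 0], 0], [[0.1, 0.05, -0.08], [0, 0, 0], 0], [[0.0727, 0.0324, -0.0547], [0, 0, 0], 0], [[0, 0, 0], [0, 0, 0], 0], [[0, 0, 0], [0, 0, 0], 0], [[0, 0, 0], [0, 0, 0], 0]]}}

```text
clock: 11.02
eef_pos: [0.4977, -0.1699, 0.2248]
tool_rot: [0.78, 0.587, -0.172, 0.128]
ft_force: [-0.5, 0.4, -1.7]
grip_width: 0.0111
grasp_force: 59.1
```

```bash
python3 - <<'E'
from h import *
goto(rail(190,58.6),RT)
I,D=snap("side","side4");T,Dt=snap("top","top4")
M=np.c_[UP,DY,NO]
for n,J,dd in(("side",I,D),("top",T,Dt)):
    W=cloud(n,dd)*1000;q=(W-DO-Z*92)@M;H=cv2.cvtColor(J,cv2.COLOR_RGB2HSV)
    m=cv2.inRange(H,(20,140,50),(34,255,255))>0;m&=(abs(q[...,0]-190)<60)&(abs(q[...,1])<50)&(q[...,2]<45)&(q[...,2]>-20)
    k=q[m];print(n,m.sum(),"s,y,n 2-98%",np.percentile(k,[2,50,98],axis=0).round(1) if len(k) else "")
    f=(H[...,1]<70)&(abs(q[...,0])<70)&(abs(q[...,1])<15)&(abs(q[...,2])<12);k=q[f];print("floor n",f.sum(),np.median(k[:,2]) if len(k) else "")
    w=(H[...,0]>105)&(H[...,0]<128)&(H[...,1]>130)&(abs(q[...,0])<90)&(abs(q[...,1])<40)&(abs(q[...,2]-34)<6);k=q[w];print("lips",w.sum(),[ (np.median(k[k[:,1]*s>0],0).round(1)) for s in(-1,1) if (k[:,1]*s>0).any()])
cv2.imwrite("pics/c4.png",np.hstack([cv2.resize(I[150:320,200:370],(400,400)),cv2.resize(T[170:310,240:380],(400,400))])[:,:,::-1])
E
```

```text
t 11.02 pos [ 497.7 -169.9  224.8] xang 73.94 yang -16.13 z [-0.1187 -0.4025 -0.9077] q [-0.102  0.351  0.025  1.329 -0.425  1.768] F [-0.5  0.4 -1.7] T [ 0.52 -0.14 -0.05] w 11.1 g 59.082255363464355
shift [ 0.0021  0.0016 -0.0041] turn [-0.001  -0.001  -0.0003] shift in new axes [ 0.0021  0.0016 -0.0041]
side 400 s,y,n 2-98% [[172.3 -22.4   2.5]
 [220.2  -5.4  19.1]
 [223.3  20.8  25. ]]
floor n 141 -0.8688082665216637
lips 85 [array([ 11.2, -20.7,  33.1]), array([-33.2,  21.6,  32.9])]
top 162 s,y,n 2-98% [[185.1 -24.3  16.4]
 [204.6  -5.7  24.4]
 [222.1  19.6  33.4]]
floor n 168 0.26003650608291906
lips 72 [array([-51.2, -22.7,  34. ]), array([-59.9,  20. ,  33.6])]
```

View pics/c4.png

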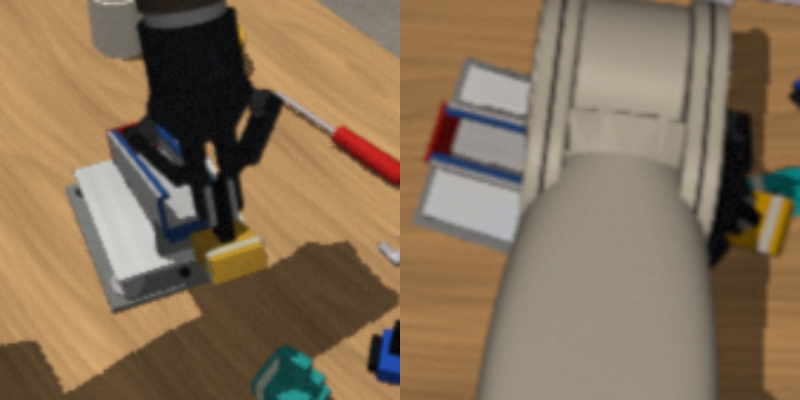

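The pod is lined up with the mouth at the right tilt, about 1 mm off sideways. I'll enter gently.

>>> {"name": "apply_moves", "arguments": {"steps": [[[0.05, 0.005, -0.003], [-0.001, -0.001, 0], 0], [[0.06, 0, 0], [0, 0, 0], 0], [[0.06, 0, 0], [0, 0, 0], 0], [[0.06, 0, 0], [0, 0, 0], 0], [[0.06, 0, 0], [0, 0, 0], 0], [[0.06, 0, 0], [0, 0, 0], 0], [[0.02, 0, 0], [0, 0, 0], 0], [[0, 0, 0], [0, 0, 0], 0]]}}

```text
clock: 11.78
eef_pos: [0.5184, -0.104, 0.1939]
tool_rot: [0.779, 0.588, -0.173, 0.131]
ft_force: [-0.3, -1.0, -2.1]
grip_width: 0.0112
grasp_force: 59.1
```

```bash
python3 -c "
from h import *
goto(rail(116,58.6,.8),RT)"
```

```text
t 11.78 pos [ 518.4 -104.   193.9] xang 74.06 yang -15.92 z [-0.1152 -0.4065 -0.9063] q [ 0.023  0.415  0.034  1.326 -0.416  1.9  ] F [-0.3 -1.  -2.1] T [ 0.55 -0.17 -0.01] w 11.2 g 59.081289768218994
shift [-0.0061 -0.0025  0.0018] turn [ 0.0004 -0.      0.0003] shift in new axes [-0.0061 -0.0025  0.0018]
```

>>> {"name": "apply_moves", "arguments": {"steps": [[[0.08, 0, 0.002], [0, 0, 0], 0], [[0.12, -0.002, 0], [0, 0, 0], 0], [[0.13, 0, 0], [0, 0, 0], 0], [[0.13, 0, 0], [0, 0, 0], 0], [[0.13, 0, 0], [0, 0, 0], 0], [[0.12, 0, 0], [0, 0, 0], 0], [[0.09, 0, 0], [0, 0, 0], 0], [[0.04, 0, 0], [0, 0, 0], 0]]}}

```text
clock: 12.45
eef_pos: [0.5603, 0.0426, 0.1224]
tool_rot: [0.78, 0.588, -0.172, 0.131]
ft_force: [-0.6, 0.0, -2.6]
grip_width: 0.0108
grasp_force: 59.1
```

```bash
python3 -c "
from h import *
goto(rail(-62,57,.8),RT)"
```

```text
t 12.45 pos [560.3  42.6 122.4] xang 74.02 yang -15.95 z [-0.1149 -0.4066 -0.9064] q [ 0.262  0.61   0.156  1.351 -0.371  2.156] F [-0.6  0.  -2.6] T [ 0.5  -0.13  0.02] w 10.8 g 59.07793164253235
shift [ 0.0416 -0.0022  0.0076] turn [ 0.0005 -0.0001  0.0001] shift in new axes [ 0.0416 -0.0022  0.0076]
```

>>> {"name": "apply_moves", "arguments": {"steps": [[[0.015, 0, 0.002], [0, 0, 0], 0], [[0.015, 0, 0.003], [0, 0, 0], 0], [[0.01, 0, 0.002], [0, 0, 0], 0], [[0, 0, 0], [0, 0, 0], 0], [[0, 0, 0], [0, 0, 0], 0.4], [[0, 0, 0], [0, 0, 0], 0.4], [[0, 0, 0], [0, 0, 0], 0.4], [[0, 0, 0], [0, 0, 0], 0.4]]}}

```text
clock: 13.12
eef_pos: [0.562, 0.0468, 0.1195]
tool_rot: [0.78, 0.587, -0.172, 0.131]
ft_force: [-1.2, -0.6, 0.1]
grip_width: 0.0338
grasp_force: 0.0
```

>>> {"name": "apply_moves", "arguments": {"steps": [[[0, 0, 0], [0, 0, 0], 0.4], [[0, 0, 0], [0, 0, 0], 0.4], [[0, 0, -0.1], [0, 0, 0], 0.4], [[0, 0, -0.15], [0, 0, 0], 0.4], [[0, 0, -0.2], [0, 0, 0], 0.4], [[-0.2, 0, 0], [0, 0, 0], 0.5], [[-0.2, 0, 0], [0, 0, 0], 0.5], [[-0.2, 0, 0], [0, 0, 0], 0.5]]}}

```text
clock: 13.78
eef_pos: [0.5422, -0.0207, 0.252]
tool_rot: [0.779, 0.588, -0.172, 0.132]
ft_force: [0.5, -1.3, -0.3]
grip_width: 0.0427
grasp_force: 0.0
```

```bash
cat >> h.py <<'E'
M=np.c_[UP,DY,NO]
def chk(tag,lo,hi,s0,s1):
    for n in("side","top"):
        J,dd=snap(n,n+tag);W=cloud(n,dd)*1000;q=(W-DO-Z*92)@M;H=cv2.cvtColor(J,cv2.COLOR_RGB2HSV)
        m=(cv2.inRange(H,lo,hi)>0)&(q[...,0]>s0)&(q[...,0]<s1)&(abs(q[...,1])<45)&(q[...,2]<45)&(q[...,2]>-20)
        print(n,"pod",m.sum(),np.percentile(q[m],[3,50,97],axis=0).round(1).tolist() if m.any() else "")
        h=(J.max(2)<70)&(q[...,2]>42)&(q[...,2]<75)&(q[...,0]>-110)&(q[...,0]<130)&(abs(q[...,1])<12); print(" dark handle s",h.sum(),np.percentile(q[h][:,0],[3,50,97]).round(1) if h.any() else "")
        p=(H[...,1]<70)&(abs(W[...,2]-42)<7)&(abs(W[...,0]-540)<130)&(abs(W[...,1]+10)<130)
        P=W[p];print(" plate",p.sum(),*rect(P/1000),np.linalg.lstsq(np.c_[P[:,:2]-[540,-10],np.ones(len(P))],P[:,2],rcond=None)[0].round(3))
E
python3 -c "
from h import *
goto((507.7,-356.5,140),down(164.5))
chk('5',(20,140,50),(34,255,255),-120,60)"
```

```text
t 13.78 pos [542.2 -20.7 252. ] xang 74.04 yang -15.88 z [-0.1129 -0.4069 -0.9065] q [ 0.165  0.456  0.25   1.559 -0.393  2.053] F [ 0.5 -1.3 -0.3] T [ 0.39 -0.12  0.04] w 42.7 g 0.0
shift [-1.2699  0.2917  1.2103] turn [-0.1085  0.1093 -0.4936] shift in new axes [-0.2824 -1.6641  0.5601]
side pod 135 [[-79.6, -10.5, 3.1], [-38.0, 7.0, 18.0], [-34.2, 22.5, 24.7]]
 dark handle s 71 [-78.1 -55.9 -51.5]
 plate 1524 [545.2  -9.6] [164.7 148.2] 73.9 [1.0000e-03 2.0000e-03 4.0686e+01]
top pod 0 
 dark handle s 0 
 plate 991 [541.4 -13.3] [149.9 148. ] 74.1 [1.0000e-03 0.0000e+00 4.1565e+01]
```

Yellow is home and the plate pose is unchanged. On to orange (413,243).

>>> {"name": "apply_moves", "arguments": {"steps": [[[-0.135, 0.0304, 0.0842], [0, 0, 0], 0.5], [[-0.16, 0.0324, 0.107], [0, 0, 0], 0.5], [[-0.16, 0.0324, 0.107], [0, 0, 0], 0.5], [[-0.16, 0.0324, 0.107], [0, 0, 0], 0.5], [[-0.16, 0.0324, 0.107], [0, 0, 0], 0.5], [[-0.16, 0.0324, 0.107], [0, 0, 0], 0.5], [[-0.16, 0.0324, 0.107], [0, 0, 0], 0.5], [[-0.16, 0.0324, 0.107], [0, 0, 0], 0.5]]}}

```text
clock: 14.55
eef_pos: [0.5089, -0.3225, 0.2056]
tool_rot: [0.78, 0.587, -0.172, 0.131]
ft_force: [1.0, 0.6, -0.6]
grip_width: 0.0425
grasp_force: 0.0
```

>>> {"name": "apply_moves", "arguments": {"steps": [[[-0.142, 0.0324, 0.104], [-0.008, 0.008, -0.0355], 0.5], [[0, 0, 0], [-0.008, 0.008, -0.0355], 0.5], [[0, 0, 0], [-0.008, 0.008, -0.0355], 0.5], [[0, 0, 0], [-0.008, 0.008, -0.0355], 0.5], [[0, 0, 0], [-0.008, 0.008, -0.0355], 0.5], [[0, 0, 0], [-0.008, 0.008, -0.0355], 0.5], [[0, 0, 0], [-0.008, 0.008, -0.0355], 0.5], [[0, 0, 0], [-0.008, 0.008, -0.0355], 0.5]]}}

```text
clock: 15.22
eef_pos: [0.5062, -0.353, 0.1995]
tool_rot: [0.449, 0.888, -0.077, 0.061]
ft_force: [1.0, 0.5, -0.2]
grip_width: 0.0428
grasp_force: 0.0
```

```bash
python3 -c "
from h import *
goto((507.7,-356.5,140),down(164.5))"
```

```text
t 15.22 pos [ 506.2 -353.   199.5] xang 126.81 yang 35.95 z [ 0.0398 -0.1926 -0.9805] q [-0.542  0.395  0.075  1.116 -0.145  0.384] F [ 1.   0.5 -0.2] T [ 0.09  0.04 -0.02] w 42.8 g 0.0
shift [0.0348 0.0201 0.2952] turn [-0.0444  0.0463 -0.2111] shift in new axes [-0.0119 -0.015   0.2973]
```

>>> {"name": "apply_moves", "arguments": {"steps": [[[0, 0, 0], [-0.0074, 0.0077, -0.0352], 0.5], [[0, 0, 0], [-0.0074, 0.0077, -0.0352], 0.5], [[0, 0, 0], [-0.0074, 0.0077, -0.0352], 0.5], [[0, 0, 0], [-0.0074, 0.0077, -0.0352], 0.5], [[0, 0, 0], [-0.0074, 0.0077, -0.0352], 0.5], [[0, 0, 0], [-0.0074, 0.0077, -0.0352], 0.5], [[-0.006, -0.0075, 0.14], [0, 0, 0], 0.5], [[-0.006, -0.0075, 0.1], [0, 0, 0], 0.5]]}}

```text
clock: 15.88
eef_pos: [0.5087, -0.3576, 0.1511]
tool_rot: [0.137, 0.991, -0.001, 0.001]
ft_force: [-0.3, -0.1, -1.2]
grip_width: 0.0428
grasp_force: 0.0
```

```bash
python3 -c "
from h import *
goto((507.7,-356.5,55),down(164.5))"
```

```text
t 15.88 pos [ 508.7 -357.6  151.1] xang 164.2 yang 74.2 z [ 0.0026 -0.0029 -1.    ] q [-6.120e-01  5.320e-01  1.810e-01  1.216e+00 -1.000e-03 -3.360e-01] F [-0.3 -0.1 -1.2] T [0.04 0.06 0.03] w 42.8 g 0.0
shift [0.0081 0.0049 0.4805] turn [-0.0007  0.0011 -0.0017] shift in new axes [0.0065 0.0039 0.4806]
```

>>> {"name": "apply_moves", "arguments": {"steps": [[[0.006, 0.004, 0.08], [-0.0007, 0.0011, -0.0017], 0.5], [[0, 0, 0.11], [0, 0, 0], 0.5], [[0, 0, 0.11], [0, 0, 0], 0.5], [[0, 0, 0.1], [0, 0, 0], 0.5], [[0, 0, 0.05], [0, 0, 0], 0.5], [[0, 0, 0.02], [0, 0, 0], 0.5], [[0, 0, 0], [0, 0, 0], 0.5], [[0, 0, 0], [0, 0, 0], 0.5]]}}

```text
clock: 16.55
eef_pos: [0.5074, -0.3564, 0.0586]
tool_rot: [0.135, 0.991, -0.0, -0.0]
ft_force: [0.1, 0.7, 0.0]
grip_width: 0.0426
grasp_force: 0.0
```

>>> {"name": "apply_moves", "arguments": {"steps": [[[0, 0, 0], [0, 0, 0], 0], [[0, 0, 0], [0, 0, 0], 0], [[0, 0, 0], [0, 0, 0], 0], [[0, 0, 0], [0, 0, 0], 0], [[0, 0, 0], [0, 0, 0], 0], [[0, 0, 0], [0, 0, 0], 0], [[0, 0, 0], [0, 0, 0], 0], [[0, 0, 0], [0, 0, 0], 0]]}}

```text
clock: 17.22
eef_pos: [0.5075, -0.3566, 0.0593]
tool_rot: [0.135, 0.991, -0.0, 0.0]
ft_force: [-0.9, 0.2, 5.9]
grip_width: 0.0109
grasp_force: 59.9
```

```bash
python3 -c "
from h import *
goto(rail(190,58.6),RT)"
```

```text
t 17.22 pos [ 507.5 -356.6   59.3] xang 164.49 yang 74.49 z [ 7.e-04 -7.e-04 -1.e+00] q [-0.612  0.609  0.058  1.019 -0.    -0.342] F [-0.9  0.2  5.9] T [ 0.05  0.1  -0.04] w 10.9 g 59.909707903862
shift [ 0.2942  0.8897 -0.8315] turn [ 0.1096 -0.1082  0.494 ] shift in new axes [ 0.4533 -0.3025 -1.128 ]
```

>>> {"name": "apply_moves", "arguments": {"steps": [[[0, 0, -0.12], [0, 0, 0], 0], [[0, 0, -0.2], [0, 0, 0], 0], [[0, 0, -0.2], [0, 0, 0], 0], [[0, 0, -0.2], [0.0078, -0.0077, 0.0353], 0], [[0, 0, 0], [0.0078, -0.0077, 0.0353], 0], [[0, 0, 0], [0.0078, -0.0077, 0.0353], 0], [[0, 0, 0], [0.0078, -0.0077, 0.0353], 0], [[0, 0, 0], [0.0078, -0.0077, 0.0353], 0]]}}

```text
clock: 17.88
eef_pos: [0.5062, -0.3561, 0.2016]
tool_rot: [0.403, 0.911, -0.068, 0.05]
ft_force: [0.2, -0.2, -1.7]
grip_width: 0.0111
grasp_force: 58.8
```

>>> {"name": "apply_moves", "arguments": {"steps": [[[0, 0, 0], [0.0078, -0.0077, 0.0353], 0], [[0, 0, 0], [0.0078, -0.0077, 0.0353], 0], [[0, 0, 0], [0.0078, -0.0077, 0.0353], 0], [[0, 0, 0], [0.0078, -0.0077, 0.0353], 0], [[0, 0, 0], [0.0078, -0.0077, 0.0353], 0], [[0, 0, 0], [0.0078, -0.0077, 0.0353], 0], [[0, 0, 0], [0.0078, -0.0077, 0.0353], 0], [[0, 0, 0], [0.0078, -0.0077, 0.0353], 0]]}}

```text
clock: 18.55
eef_pos: [0.5062, -0.3557, 0.2011]
tool_rot: [0.748, 0.632, -0.163, 0.121]
ft_force: [0.8, 0.3, -1.4]
grip_width: 0.011
grasp_force: 58.8
```

```bash
python3 -c "
from h import *
goto(rail(190,61.8,.5),RT)"
```

```text
t 18.55 pos [ 506.2 -355.7  201.1] xang 80.67 yang -9.96 z [-0.0918 -0.3873 -0.9174] q [-0.431  0.431  0.089  1.143 -0.401  1.291] F [ 0.8  0.3 -1.4] T [ 0.53 -0.22 -0.05] w 11.0 g 58.76039206981659
shift [ 0.79   -0.2007 -0.4846] turn [ 0.0063 -0.0084  0.0339] shift in new axes [ 0.7507 -0.2927 -0.5   ]
```

>>> {"name": "apply_moves", "arguments": {"steps": [[[0, 0, 0], [0.0063, -0.0084, 0.0339], 0], [[0.115, -0.045, -0.077], [0, 0, 0], 0], [[0.145, -0.057, -0.097], [0, 0, 0], 0], [[0.145, -0.057, -0.097], [0, 0, 0], 0], [[0.145, -0.057, -0.097], [0, 0, 0], 0], [[0.12, -0.047, -0.08], [0, 0, 0], 0], [[0.08, -0.03, -0.052], [0, 0, 0], 0], [[0, 0, 0], [0, 0, 0], 0]]}}

```text
clock: 19.22
eef_pos: [0.4989, -0.1651, 0.2291]
tool_rot: [0.777, 0.592, -0.172, 0.13]
ft_force: [-0.3, -0.0, -1.6]
grip_width: 0.011
grasp_force: 59.2
```

```bash
python3 -c "
from h import *
goto(rail(190,61.8,.5),RT)
chk('6',(4,150,60),(15,255,255),140,240)"
```

```text
t 19.22 pos [ 498.9 -165.1  229.1] xang 74.62 yang -15.4 z [-0.1125 -0.4051 -0.9073] q [-0.092  0.346  0.029  1.336 -0.427  1.765] F [-0.3 -0.  -1.6] T [ 0.54 -0.17  0.08] w 11.0 g 59.17108118534088
shift [-0.0114  0.0053  0.0098] turn [ 0.0011 -0.0008  0.0031] shift in new axes [-0.0114  0.0054  0.0098]
side pod 443 [[172.8, -22.1, 5.5], [219.1, -4.6, 22.1], [221.8, 21.6, 28.4]]
 dark handle s 27 [-79.2 -65.7 -53.5]
 plate 1222 [544.5 -10. ] [166.3 147.5] 73.5 [ 6.0000e-03 -1.0000e-03  4.0899e+01]
top pod 201 [[185.1, -23.9, 9.7], [204.2, -7.5, 26.2], [222.0, 19.9, 31.0]]
 dark handle s 81 [-81.6 -63.1 -53.5]
 plate 778 [554.3  31.7] [ 80.3 148.2] 74.3 [-2.0000e-03 -6.0000e-03  4.1811e+01]
```

>>> {"name": "apply_moves", "arguments": {"steps": [[[0.04, 0.005, 0.012], [0.0011, -0.0008, 0.0031], 0], [[0.06, 0, 0], [0, 0, 0], 0], [[0.06, 0, 0], [0, 0, 0], 0], [[0.06, 0, 0], [0, 0, 0], 0], [[0.06, 0, 0], [0, 0, 0], 0], [[0.06, 0, 0], [0, 0, 0], 0], [[0.02, 0, 0], [0, 0, 0], 0], [[0, 0, 0], [0, 0, 0], 0]]}}

```text
clock: 19.98
eef_pos: [0.518, -0.1061, 0.1958]
tool_rot: [0.78, 0.586, -0.174, 0.131]
ft_force: [-0.5, -0.5, -1.1]
grip_width: 0.0113
grasp_force: 59.2
```

```bash
python3 -c "
from h import *
goto(rail(16,61.5,.5),RT)"
```

```text
t 19.98 pos [ 518.  -106.1  195.8] xang 73.82 yang -16.17 z [-0.1178 -0.4076 -0.9055] q [ 0.019  0.415  0.038  1.332 -0.417  1.902] F [-0.5 -0.5 -1.1] T [ 0.59 -0.14  0.02] w 11.3 g 59.2169988155365
shift [ 0.5072 -0.0067 -0.0097] turn [-0.0003  0.0006 -0.0009] shift in new axes [ 0.5073 -0.0053 -0.0088]
```

>>> {"name": "apply_moves", "arguments": {"steps": [[[0.05, -0.004, -0.006], [-0.0003, 0.0006, -0.0009], 0], [[0.08, 0, 0], [0, 0, 0], 0], [[0.1, 0, 0], [0, 0, 0], 0], [[0.1, 0, 0], [0, 0, 0], 0], [[0.1, 0, 0], [0, 0, 0], 0], [[0.07, 0, 0], [0, 0, 0], 0], [[0.03, 0, 0], [0, 0, 0], 0], [[0, 0, 0], [0, 0, 0], 0]]}}

```text
clock: 20.65
eef_pos: [0.5437, -0.0135, 0.1519]
tool_rot: [0.78, 0.587, -0.173, 0.13]
ft_force: [0.3, 0.4, -2.5]
grip_width: 0.0108
grasp_force: 59.0
```

```bash
python3 -c "
from h import *
goto(rail(1,60.5,.5),RT)"
```

```text
t 20.65 pos [543.7 -13.5 151.9] xang 73.99 yang -16.02 z [-0.117  -0.4067 -0.906 ] q [ 0.177  0.527  0.095  1.343 -0.39   2.067] F [ 0.3  0.4 -2.5] T [ 0.55 -0.25 -0.  ] w 10.8 g 58.95823538303375
shift [ 0.0542 -0.0011  0.0004] turn [-0.0001  0.0002 -0.    ] shift in new axes [ 0.0542 -0.0011  0.0005]
```

>>> {"name": "apply_moves", "arguments": {"steps": [[[0.02, 0, 0], [0, 0, 0], 0], [[0.02, 0, 0], [0, 0, 0], 0], [[0.012, 0, 0], [0, 0, 0], 0], [[0, 0, 0], [0, 0, 0], 0], [[0, 0, 0], [0, 0, 0], 0.4], [[0, 0, 0], [0, 0, 0], 0.4], [[0, 0, 0], [0, 0, 0], 0.4], [[0, 0, 0], [0, 0, 0], 0.4]]}}

```text
clock: 21.32
eef_pos: [0.5464, -0.0057, 0.1487]
tool_rot: [0.78, 0.587, -0.173, 0.131]
ft_force: [-0.2, 0.5, 1.7]
grip_width: 0.0341
grasp_force: 0.0
```

>>> {"name": "apply_moves", "arguments": {"steps": [[[0, 0, 0], [0, 0, 0], 0.4], [[0, 0, 0], [0, 0, 0], 0.4], [[0, 0, -0.1], [0, 0, 0], 0.4], [[0, 0, -0.15], [0, 0, 0], 0.4], [[0, 0, -0.18], [0, 0, 0], 0.4], [[-0.18, 0, 0], [0, 0, 0], 0.5], [[-0.2, 0, 0], [0, 0, 0], 0.5], [[-0.2, 0, 0], [0, 0, 0], 0.5]]}}

```text
clock: 21.98
eef_pos: [0.5273, -0.0715, 0.276]
tool_rot: [0.779, 0.588, -0.173, 0.131]
ft_force: [0.2, -0.9, 0.7]
grip_width: 0.0426
grasp_force: 0.0
```

```bash
python3 -c "
from h import *
goto((626.6,-292.8,220),down(129.5))
chk('7',(4,150,60),(15,255,255),-90,90)"
```

```text
t 21.98 pos [527.3 -71.5 276. ] xang 74.04 yang -15.93 z [-0.115  -0.407  -0.9062] q [ 0.08   0.399  0.225  1.559 -0.408  1.963] F [ 0.2 -0.9  0.7] T [ 0.33 -0.13  0.01] w 42.6 g 0.0
shift [-0.7218  0.7808  0.6469] turn [-0.0668  0.1281 -0.303 ] shift in new axes [-1.1696 -0.3206  0.2801]
side pod 180 [[-22.9, -10.1, 2.2], [25.5, 8.0, 19.5], [29.0, 22.8, 24.7]]
 dark handle s 150 [-76.5 -10.   11.3]
 plate 1518 [545.3  -9.4] [165.6 148.4] 73.9 [ 0.0000e+00 -1.0000e-03  4.0621e+01]
top pod 0 
 dark handle s 0 
 plate 176 [519.  -51.3] [ 63.6 125.7] 74.3 [1.0000e-02 1.1000e-02 4.2168e+01]
```

>>> {"name": "apply_moves", "arguments": {"steps": [[[-0.09, 0.098, 0.081], [0, 0, 0], 0.5], [[-0.11, 0.119, 0.0985], [0, 0, 0], 0.5], [[-0.11, 0.119, 0.0985], [0, 0, 0], 0.5], [[-0.11, 0.119, 0.0985], [0, 0, 0], 0.5], [[-0.11, 0.119, 0.0985], [0, 0, 0], 0.5], [[-0.11, 0.119, 0.0985], [0, 0, 0], 0.5], [[-0.082, 0.088, 0.0735], [0, 0, 0], 0.5], [[0, 0, 0], [-0.0074, 0.0142, -0.0337], 0.5]]}}

```text
clock: 22.75
eef_pos: [0.6262, -0.2961, 0.2125]
tool_rot: [0.75, 0.632, -0.157, 0.114]
ft_force: [-0.7, 0.0, -0.9]
grip_width: 0.0429
grasp_force: 0.0
```

>>> {"name": "apply_moves", "arguments": {"steps": [[[0, 0, 0], [-0.0074, 0.0142, -0.0337], 0.5], [[0, 0, 0], [-0.0074, 0.0142, -0.0337], 0.5], [[0, 0, 0], [-0.0074, 0.0142, -0.0337], 0.5], [[0, 0, 0], [-0.0074, 0.0142, -0.0337], 0.5], [[0, 0, 0], [-0.0074, 0.0142, -0.0337], 0.5], [[0, 0, 0], [-0.0074, 0.0142, -0.0337], 0.5], [[0, 0, 0], [-0.0074, 0.0142, -0.0337], 0.5], [[0, 0, 0], [-0.0074, 0.0142, -0.0337], 0.5]]}}

```text
clock: 23.42
eef_pos: [0.6257, -0.2926, 0.2191]
tool_rot: [0.425, 0.905, 0.001, -0.001]
ft_force: [-0.1, -0.7, 0.4]
grip_width: 0.0428
grasp_force: 0.0
```

```bash
python3 -c "
from h import *
goto((626.6,-292.8,55),down(129.5))"
```

```text
t 23.42 pos [ 625.7 -292.6  219.1] xang 129.68 yang 39.68 z [-0.0012  0.002  -1.    ] q [-4.380e-01  6.560e-01  5.720e-01  1.489e+00  1.000e-03  4.400e-01] F [-0.1 -0.7  0.4] T [ 0.01 -0.02  0.03] w 42.8 g 0.0
shift [-0.0056  0.0023  0.8207] turn [ 0.0001 -0.0007  0.001 ] shift in new axes [-0.0036  0.0025  0.8207]
```

>>> {"name": "apply_moves", "arguments": {"steps": [[[-0.004, 0.002, 0.12], [0.0001, -0.0007, 0.001], 0.5], [[0, 0, 0.16], [0, 0, 0], 0.5], [[0, 0, 0.16], [0, 0, 0], 0.5], [[0, 0, 0.16], [0, 0, 0], 0.5], [[0, 0, 0.12], [0, 0, 0], 0.5], [[0, 0, 0.07], [0, 0, 0], 0.5], [[0, 0, 0.025], [0, 0, 0], 0.5], [[0, 0, 0], [0, 0, 0], 0.5]]}}

```text
clock: 24.08
eef_pos: [0.6254, -0.2928, 0.0536]
tool_rot: [0.429, 0.903, -0.001, -0.002]
ft_force: [-1.0, -0.6, 0.7]
grip_width: 0.0427
grasp_force: 0.0
```

>>> {"name": "apply_moves", "arguments": {"steps": [[[0, 0, 0], [0, 0, 0], 0], [[0, 0, 0], [0, 0, 0], 0], [[0, 0, 0], [0, 0, 0], 0], [[0, 0, 0], [0, 0, 0], 0], [[0, 0, 0], [0, 0, 0], 0], [[0, 0, 0], [0, 0, 0], 0], [[0, 0, 0], [0, 0, 0], 0], [[0, 0, 0], [0, 0, 0], 0]]}}

```text
clock: 24.75
eef_pos: [0.6279, -0.2943, 0.0582]
tool_rot: [0.429, 0.903, -0.001, 0.003]
ft_force: [1.0, 0.5, 5.6]
grip_width: 0.0111
grasp_force: 61.1
```

```bash
python3 -c "
from h import *
goto(rail(190,60),RT)"
```

```text
t 24.75 pos [ 627.9 -294.3   58.2] xang 129.2 yang 39.2 z [ 0.0038 -0.004  -1.    ] q [-0.437  0.742  0.306  1.129 -0.002  0.449] F [1.  0.5 5.6] T [ 0.01 -0.13  0.  ] w 11.1 g 61.080265045166016
shift [ 0.891  -0.1048 -0.8471] turn [ 0.0678 -0.1264  0.3014] shift in new axes [ 0.0291 -0.7955 -0.9428]
```

>>> {"name": "apply_moves", "arguments": {"steps": [[[0, 0, -0.12], [0, 0, 0], 0], [[0, 0, -0.2], [0, 0, 0], 0], [[0, 0, -0.2], [0, 0, 0], 0], [[0, 0, -0.2], [0.0075, -0.014, 0.0335], 0], [[0, 0, 0], [0.0075, -0.014, 0.0335], 0], [[0, 0, 0], [0.0075, -0.014, 0.0335], 0], [[0, 0, 0], [0.0075, -0.014, 0.0335], 0], [[0, 0, 0], [0.0075, -0.014, 0.0335], 0]]}}

```text
clock: 25.42
eef_pos: [0.6257, -0.2935, 0.2003]
tool_rot: [0.647, 0.752, -0.101, 0.074]
ft_force: [-0.5, -0.1, -2.4]
grip_width: 0.0112
grasp_force: 59.9
```

>>> {"name": "apply_moves", "arguments": {"steps": [[[0, 0, 0], [0.0075, -0.014, 0.0335], 0], [[0, 0, 0], [0.0075, -0.014, 0.0335], 0], [[0, 0, 0], [0.0075, -0.014, 0.0335], 0], [[0, 0, 0], [0.0075, -0.014, 0.0335], 0], [[0, 0, 0], [0, 0, 0], 0], [[0, 0, 0], [0, 0, 0], 0], [[0, 0, 0], [0, 0, 0], 0], [[0, 0, 0], [0, 0, 0], 0]]}}

```text
clock: 26.08
eef_pos: [0.6261, -0.2941, 0.2003]
tool_rot: [0.78, 0.588, -0.173, 0.128]
ft_force: [-0.6, -1.0, -1.6]
grip_width: 0.0113
grasp_force: 60.0
```

```bash
python3 -c "
from h import *
goto(rail(190,60.5,.5),RT)"
```

```text
t 26.08 pos [ 626.1 -294.1  200.3] xang 74.11 yang -15.99 z [-0.1192 -0.4033 -0.9073] q [-0.264  0.654  0.452  1.38  -0.434  1.587] F [-0.6 -1.  -1.6] T [ 0.52 -0.19 -0.  ] w 11.3 g 60.02086937427521
shift [ 0.3328 -0.7846 -0.2986] turn [-0.0011 -0.0007  0.0005] shift in new axes [ 0.3307 -0.7841 -0.3021]
```

>>> {"name": "apply_moves", "arguments": {"steps": [[[0.044, -0.104, -0.04], [-0.0011, -0.0007, 0.0005], 0], [[0.066, -0.157, -0.06], [0, 0, 0], 0], [[0.066, -0.157, -0.06], [0, 0, 0], 0], [[0.066, -0.157, -0.06], [0, 0, 0], 0], [[0.055, -0.131, -0.05], [0, 0, 0], 0], [[0.034, -0.078, -0.032], [0, 0, 0], 0], [[0, 0, 0], [0, 0, 0], 0], [[0, 0, 0], [0, 0, 0], 0]]}}

```text
clock: 26.75
eef_pos: [0.4994, -0.168, 0.2283]
tool_rot: [0.78, 0.588, -0.172, 0.131]
ft_force: [0.0, -0.7, -2.0]
grip_width: 0.0108
grasp_force: 60.0
```

```bash
python3 -c "
from h import *
goto(rail(190,60.5,.5),RT)
chk('8',(106,120,50),(126,255,255),140,240)"
```

```text
t 26.75 pos [ 499.4 -168.   228.3] xang 73.97 yang -15.95 z [-0.1137 -0.4069 -0.9064] q [-0.096  0.349  0.03   1.333 -0.429  1.771] F [ 0.  -0.7 -2. ] T [ 0.55 -0.2   0.04] w 10.8 g 60.0048565864563
shift [-0.0011 -0.0012  0.0068] turn [ 0.0009 -0.0001 -0.0001] shift in new axes [-0.0011 -0.0012  0.0068]
side pod 389 [[170.4, -20.8, 5.5], [217.8, -4.7, 22.0], [220.9, 21.4, 27.2]]
 dark handle s 57 [-77.7 -54.7  10.8]
 plate 1217 [544.7  -9.5] [163.8 147.5] 73.7 [ 8.0000e-03 -1.0000e-03  4.0987e+01]
top pod 140 [[184.4, -21.5, 22.0], [202.0, -3.7, 26.3], [219.7, 21.2, 32.8]]
 dark handle s 112 [-82.5 -55.8  -5.9]
 plate 810 [554.2  30.8] [ 82.1 148.6] 74.2 [ 2.0000e-03 -2.0000e-03  4.1587e+01]
```

>>> {"name": "apply_moves", "arguments": {"steps": [[[0.04, 0, 0.006], [0.0009, 0, 0], 0], [[0.06, 0, 0], [0, 0, 0], 0], [[0.06, 0, 0], [0, 0, 0], 0], [[0.06, 0, 0], [0, 0, 0], 0], [[0.06, 0, 0], [0, 0, 0], 0], [[0.06, 0, 0], [0, 0, 0], 0], [[0.02, 0, 0], [0, 0, 0], 0], [[0, 0, 0], [0, 0, 0], 0]]}}

```text
clock: 27.52
eef_pos: [0.5175, -0.1044, 0.1944]
tool_rot: [0.779, 0.588, -0.174, 0.129]
ft_force: [0.1, -0.3, -0.3]
grip_width: 0.0107
grasp_force: 60.0
```

```bash
python3 -c "
from h import *
goto(rail(65,60.3,.5),RT)"
```

```text
t 27.52 pos [ 517.5 -104.4  194.4] xang 74.15 yang -15.96 z [-0.1198 -0.4061 -0.9059] q [ 0.022  0.417  0.038  1.333 -0.415  1.9  ] F [ 0.1 -0.3 -0.3] T [ 0.53 -0.15 -0.01] w 10.7 g 60.01996636390686
shift [ 2.526e-01  1.000e-04 -5.900e-03] turn [-0.001   0.0003  0.0007] shift in new axes [ 0.2526 -0.0005 -0.0057]
```

>>> {"name": "apply_moves", "arguments": {"steps": [[[0.03, 0, -0.005], [-0.001, 0.0003, 0.0007], 0], [[0.04, 0, 0], [0, 0, 0], 0], [[0.05, 0, 0], [0, 0, 0], 0], [[0.05, 0, 0], [0, 0, 0], 0], [[0.04, 0, 0], [0, 0, 0], 0], [[0.03, 0, 0], [0, 0, 0], 0], [[0.01, 0, 0], [0, 0, 0], 0], [[0, 0, 0], [0, 0, 0], 0]]}}

```text
clock: 28.18
eef_pos: [0.5301, -0.0613, 0.1748]
tool_rot: [0.78, 0.587, -0.173, 0.13]
ft_force: [0.0, -0.3, -2.5]
grip_width: 0.0114
grasp_force: 60.0
```

>>> {"name": "apply_moves", "arguments": {"steps": [[[0, 0, 0], [0, 0, 0], 0], [[0, 0, 0], [0, 0, 0], 0.4], [[0, 0, 0], [0, 0, 0], 0.4], [[0, 0, 0], [0, 0, 0], 0.4], [[0, 0, 0], [0, 0, 0], 0.4], [[0, 0, 0], [0, 0, 0], 0.4], [[0, 0, 0], [0, 0, 0], 0.4], [[0, 0, 0], [0, 0, 0], 0.4]]}}

```text
clock: 28.85
eef_pos: [0.5301, -0.062, 0.1754]
tool_rot: [0.781, 0.587, -0.172, 0.131]
ft_force: [0.3, 0.2, -0.2]
grip_width: 0.034
grasp_force: 0.0
```

>>> {"name": "apply_moves", "arguments": {"steps": [[[0, 0, -0.05], [0, 0, 0], 0.4], [[0, 0, -0.1], [0, 0, 0], 0.4], [[0, 0, -0.15], [0, 0, 0], 0.4], [[0, 0, -0.15], [0, 0, 0], 0.4], [[-0.18, 0, -0.05], [0, 0, 0], 0.4], [[-0.2, 0, 0], [0, 0, 0], 0.4], [[-0.2, 0, 0], [0, 0, 0], 0.4], [[-0.2, 0, 0], [0, 0, 0], 0.4]]}}

```text
clock: 29.52
eef_pos: [0.502, -0.1579, 0.3327]
tool_rot: [0.78, 0.587, -0.172, 0.131]
ft_force: [1.4, -0.1, 0.4]
grip_width: 0.0344
grasp_force: 0.0
```

>>> {"name": "apply_moves", "arguments": {"steps": [[[-0.2, 0, 0], [0, 0, 0], 0.4], [[-0.2, 0, 0], [0, 0, 0], 0.4], [[-0.2, 0, 0], [0, 0, 0], 0.4], [[-0.1, 0, 0], [0, 0, 0], 0.4], [[0, 0, 0], [0, 0, 0], 0.4], [[0, 0, 0], [0, 0, 0], 0.4], [[0, 0, 0], [0, 0, 0], 0.4], [[0, 0, 0], [0, 0, 0], 0.4]]}}

```text
clock: 30.18
eef_pos: [0.4671, -0.2779, 0.3899]
tool_rot: [0.78, 0.587, -0.173, 0.13]
ft_force: [-1.5, 0.6, -0.2]
grip_width: 0.0342
grasp_force: 0.0
```

```bash
python3 - <<'E'
from h import *
st();chk('9',(106,120,50),(126,255,255),35,105)
I=cv2.imread("pics/side9.png");T=cv2.imread("pics/top9.png")
cv2.imwrite("pics/c9.png",np.hstack([cv2.resize(I[140:300,190:340],(420,450)),cv2.resize(T[170:300,230:340],(380,450))]))
E
```

```text
t 30.18 pos [ 467.1 -277.9  389.9] xang 73.97 yang -16.04 z [-0.117  -0.4052 -0.9067] q [-0.313  0.277  0.348  1.627 -0.435  1.535] F [-1.5  0.6 -0.2] T [ 0.41 -0.1   0.03] w 34.2 g 0.0
side pod 374 [[44.3, -22.4, -2.5], [90.3, 4.3, 19.9], [103.9, 28.0, 33.5]]
 dark handle s 240 [-72.2   9.2  75.5]
 plate 1528 [545.3  -9.3] [165.8 148.5] 74.2 [0.0000e+00 2.0000e-03 4.0645e+01]
top pod 359 [[38.1, -24.6, -3.0], [71.2, -5.6, 24.6], [104.2, 22.3, 36.4]]
 dark handle s 241 [-79.4   1.   73.7]
 plate 1849 [543.2  -7.5] [161.9 148.4] 74.1 [2.0000e-03 2.0000e-03 4.1359e+01]
```

View pics/c9.png

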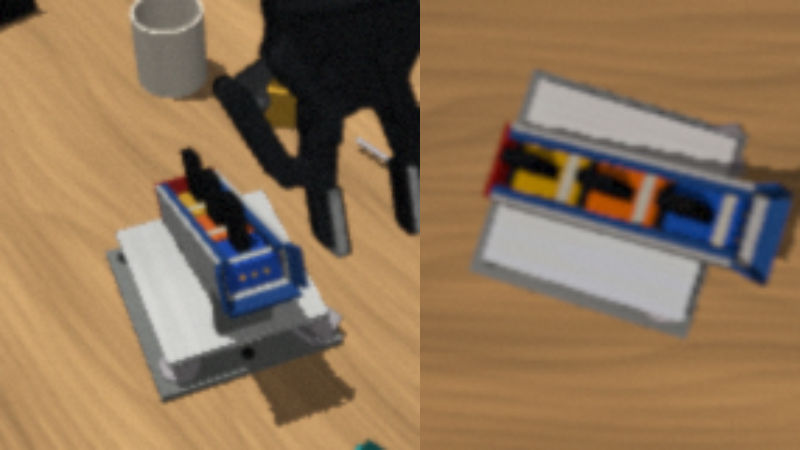

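All three pods are in the rail in order, tail to nose, and the plate is unmoved. One check on spacing before I hand in.

```bash
python3 - <<'E'
from h import *
z=np.load("top9.npz");W=cloud("top",z["D"])*1000;q=(W-DO-Z*92)@M
for c in(-68,-4,60):
    h=(abs(q[...,0]-c)<25)&(abs(q[...,1])<14)&(q[...,2]>45)&(q[...,2]<75);print(c,h.sum(),np.percentile(q[h],[5,95],axis=0).mean(0).round(1))
print(bot.job_done())
E
```

```text
-68 79 [-67.6   0.5  58.9]
-4 80 [-3.9 -0.5 59.1]
60 80 [60.9 -1.1 59.2]
the job is handed in; nothing more can be done
None
```

The job is handed in: the cradle is seated on the dock, and the yellow, orange and blue pods are in the rail nose first, each within 1 mm of its home position, at 30 s of the 72 s allowed.

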